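# Square a glass panel in the layout jig

## Task

On the white layout board, push the wood-framed glass panel along the board with the fingertips until it sits flush against both fixed aluminium strips, right in their corner. Once it is fully home there, push the sliding aluminium stop bar from behind until its rubber-faced side rests against the panel, and leave it so. Only push: never lift or tip the panel, never pull or pinch the bar by its rubber face, and leave the tools and materials lying around where they are.

Things in the scene. Friction and masses are not known exactly. Their poses are not given: they have to be found in the camera images.
- board: White laminate layout board with a grey grid, 300 x 380 mm and 12 mm thick, fixed to the table. Origin: centre of its underside; +x points away from the robot, +y left (at yaw 0). Two fixed aluminium strips 25 mm wide rise 18 mm above its top: the far one along y, inner face at x = +100 mm (y -190 to +165); the left one along x, inner face at y = +140 mm (x -60 to +100).
- corner (a point): The inner corner of the two fixed strips, on the board's top surface; its axes are the board's.
- panel: Loose glass panel with lead lines in a wooden frame, flat, 100 mm (its x) by 140 mm (its y), 15 mm thick, about 0.3 kg, lying on the board, askew by up to 17 degrees. Origin: centre of its underside. Seated, its axes are parallel to the board's, its origin is at x = +50, y = +70 mm of the board, a long edge on the far strip and a short edge on the left strip.
- stop_bar (a joint): Travel (m) of the aluminium stop bar, which slides along the far strip to the board's +y; 0 parked at the right, at most 0.18, 0.150 when it meets the seated panel. About 1.5 N of friction; it stays where left. Bar: 96 mm long (board x +2 to +98 mm), 30 mm thick (board y) with its rubber face, top 23 mm above the board; a foot over the far strip rises to 32 mm.
- bar_face (a point): Middle of the bar's rubber face, which looks to the board's +y (to the panel), 11 mm above the board's top; axes are the board's. The black rubber face is 94 mm long, 17 mm tall, 5 mm thick and not for the fingers to push or pull on. The bar's back face, where it is to be pushed, is 30 mm behind it (-y).
- spool: Spool of silvery solder with white flanges, 50 mm in diameter, 35 mm tall, standing on the near left part of the board. Origin: centre of its underside. Leave alone.
- offcut: Small rectangular glass offcut, 50 x 30 x 8 mm, on the near right part of the board. Origin: centre of its underside. Leave alone.
- flux: Brown flux jar with black cap, 44 mm in diameter, 60 mm tall, left of the board. Origin: centre of its underside. Leave alone.
- scissors: Scissors with grey handles lying along their x, about 150 mm long, 75 mm wide, 10 mm high, right of the board. Origin: near the pivot, on the table. Leave alone.
- dispenser: Flat grey foil tape dispenser, 82 x 60 x 16 mm, left of the board. Origin: its underside. Leave alone.
- brush: Flat flux brush lying on the table right of the board along its x, 150 mm long, 42 mm wide, 20 mm high; origin: middle of its length, on the table. Leave alone.
There are look-alikes about, which are no part of the job. Of the things that look like the panel, the smallest one is meant.

How it is judged:
By the outcome, as a careful person would: the job done as asked, in the order asked, and still so for the second after the job is handed in, with the robot touching nothing.
It also fails if it takes over 54 s, if anything falls off the work surface, if the arm or the gripper's body presses on something with over 40 N, if the wrist force passes 120 N, or if a joint passes its speed limit or range.

## Robot

A 6-joint arm with a two-finger parallel gripper is mounted at the origin on the work surface. World frame = base frame: x ahead of the robot, y to its left, z up, the work surface at z = 0. Lengths are in m, angles in rad, forces in N, time in s.
With the tool pointing down it reaches from about 0.275 to 0.825 m from the base axis. Payload 4.9 kg.
Tool frame: the origin (TCP) lies between the finger pads; the fingertips stand env.tip_reach ahead of it and the grasp point (between the pads) lies 5 mm behind it (env.tip_reach is the distance from the TCP to the fingertips, in m); z points along the fingers, y is the line along which they close (so a half turn about z gives the same grasp; the last joint's range is limited). The gripper opens to 85 mm and grips with 20 to 120 N. Pads are 22 mm wide; open, the fingers measure 114 mm over their backs; the gripper's body (76 mm by 85 mm) begins 54 mm behind the grasp point. The pads swing forward as they close: fully open they stand 13 mm farther back than shut.
Start: joints at [0.991, 0.326, -0.193, 1.052, 0, 1.437], TCP at [0.237, 0.496, 0.245] pointing down, gripper open.
Joint ranges: [-2.65, 2.65], [-0.97, 1.79], [-1.3, 1.35], [-1.93, 2.1], [-1.47, 1.37], [-3.14, 3.14]. Speed limits (rad/s): [2.57, 2.57, 3.14, 3.14, 3.14, 3.14].

## Interface

Orientations are given as a unit quaternion [x, y, z, w].
In Python, from plant import sensors, imaging, env, finder gives the robot as it stands.
- The arm moves only by the tool apply_moves, never from a script. Its arguments are lists of equal length, an entry for each row: "translation": the shift along the tool's x, y, z in cm, a list of three; "rotation": the turn, a rotation vector about the tool's x, y, z in rad, a list of three; "hand": the finger opening in cm, from 0 to 8.54. In form: {"translation": [[dx, dy, dz], ...], "rotation": [[wx, wy, wz], ...], "hand": [hand, ...]}. A call has 1 to 20 rows; each row shifts and turns the commanded pose from where the row before left it, along the tool's axes as they then stand; what a row does not reach is not made up. A row lasts 1/10 s, in which the tool goes at most 50 mm and 8.59 degrees, less where a joint would pass 70% of its speed; a pose out of reach is approached as far as the arm can. A call is refused whole if a number of a shift passes 5 or a number of a turn 0.15, either way. A call with a gripper value outside its range is refused whole. The fingers move at their own pace and stop on an object; the grip force is fixed at half the most. Time passes only in rows, so rows that do not move let the fingers close. It gives the time, the measured TCP pose, the force, the opening and the grip force at its end, in the units of the state.
- sensors.read_state(): the state, without advancing time (a new reading comes with each control period).
- imaging.snapshot(name): name is "side" or "top" or "wrist"; returns a dict with "color" (420x560x3 uint8, red, green, blue), "range_z" (420x560 float32, m along the optical axis (not along the pixel's ray), 0 where there is no reading), "vertical_fov" (degrees; the focal length in pixels is half the picture's height over the tangent of half this angle, whatever the lens; pixels are square), "cx", "cy" (the principal point, pixels), "dist" ([k1, k2, p1, p2, k3] as OpenCV has them; the pictures are not rectified), "eye" and "attitude" of the camera in the world. Camera axes: x right, y down, z forward; pixel columns grow to the right and rows downward; lengths in m; the calibration is good to about 2 mm. A picture is of the moment at which its call begins.
- env.close_job(): hands the job in; it is judged then, once.
Trained networks look in the newest picture that a camera, given by its name, has taken for a name from the list of things; names that differ only in an ending like _2 or _b are one class to them, and where a whole thing is asked for, a point or a joint stands for the part that bears it (a point fixed in the world has none). Each returns a list of dicts, best first, with "p" (0 to 1); they miss things now and then, are a little off and sometimes report something else, mostly with a low value. They report only what shows in the picture. A call takes as long as a camera call. They do not tell look-alikes from the thing itself.
- finder.masks_of(camera, target): "mask" (420x560 bool, what is visible of it) and "bbox" ([left, top, right, bottom] in pixels, round what is visible of it).
The state is a dict: "t": time; "joints": joint angles; "qd": joint speeds; "tau": joint torques, N m; "ee_pos": TCP position; "tcp_rot": TCP orientation; "contact_force": force on the tool from outside, world axes, zero at the start; "torque": the same for the moment, N m; "grip_width": finger opening in m; "grasp_force": force on a finger pad.
Only numpy, scipy, OpenCV 4.12 (cv2) and the standard library are available. Lean on these libraries where they do the work, as an engineer would, in place of code of your own. Each camera call takes 0.05 s, during which the arm holds its last target. There are 200 camera calls.

## Working session

There is one attempt and no reset: what is moved stays moved. The work goes in short steps, Python scripts to look and compute and a tool call to move; the robot and the scene stay as the last step left them, time stands still between calls to the robot, and variables do not carry over. Pictures are saved under pics/ and viewed, at most 10 in all, crops included, and the job is handed in when it is done.

Besides the shell and the picture viewer there is one more tool, called after ">>>" by a JSON object that holds its "method" and its "body", one argument or row to a line. apply_moves: Moves the arm, as the interface text tells. Its arguments: {"type":"object","properties":{"translation":{"type":"array","items":{"type":"array","items":{"type":"number"}}},"rotation":{"type":"array","items":{"type":"array","items":{"type":"number"}}},"hand":{"type":"array","items":{"type":"number"}}},"required":["translation","rotation","hand"]}

```bash
mkdir -p pics; ls
cat > h.py <<'E'
import numpy as np, cv2
from scipy.spatial.transform import Rotation as R
from plant import sensors, imaging, env, finder
def K(s):
    f=s["color"].shape[0]/2/np.tan(np.radians(s["vertical_fov"])/2)
    return np.array([[f,0,s["cx"]],[0,f,s["cy"]],[0,0,1]])
def cam(s):
    a=np.array(s["attitude"]); return (R.from_quat(a).as_matrix() if a.size==4 else a.reshape(3,3)), np.array(s["eye"])
def rays(s,uv):
    p=cv2.undistortPoints(np.array(uv,float).reshape(-1,1,2),K(s),np.array(s["dist"],float)).reshape(-1,2)
    return np.c_[p,np.ones(len(p))]
def pts(s,uv):
    uv=np.array(uv).reshape(-1,2); d=s["range_z"][uv[:,1].astype(int),uv[:,0].astype(int)]
    Rm,e=cam(s); return (rays(s,uv)*d[:,None])@Rm.T+e
def onplane(s,uv,z):
    Rm,e=cam(s); r=rays(s,uv)@Rm.T; return e+r*((z-e[2])/r[:,2])[:,None]
def proj(s,P):
    Rm,e=cam(s); return cv2.projectPoints((np.array(P,float).reshape(-1,3)-e)@Rm,np.zeros(3),np.zeros(3),K(s),np.array(s["dist"],float))[0].reshape(-1,2)
def save(n,img): cv2.imwrite("pics/"+n,img[:,:,::-1])
E
python3 - <<'E'
from h import *
s=imaging.snapshot("top"); save("top1.png",s["color"])
print(s["eye"],s["attitude"],s["vertical_fov"],env.tip_reach)
for n in ["panel","stop_bar","board","spool","offcut"]:
    for m in finder.masks_of("top",n):
        c=max(cv2.findContours(m["mask"].astype(np.uint8),0,2)[0],key=cv2.contourArea)
        (cx,cy),wh,a=cv2.minAreaRect(c)
        print(n,round(m["p"],2),m["bbox"],pts(s,[[cx,cy]]).round(3),np.round(wh),round(a,1))
s=imaging.snapshot("side"); save("side1.png",s["color"])
print(s["eye"]); print(sensors.read_state())
E
```

```text
pics
[0.40823507 0.01881743 1.0708047 ] [ 0.7114207  -0.7009957   0.02102038 -0.04520806] 51.18048444109227 0.014
panel 0.77 [371.1, 271.9, 470.7, 359.2] [[ 0.242 -0.286  0.021]] [63. 87.] 71.2
panel 0.68 [263.9, 156.9, 326.9, 203.7] [[0.551 0.017 0.029]] [42. 57.] 88.3
panel 0.67 [99.4, 271.3, 200.1, 374.1] [[0.207 0.36  0.024]] [85. 64.] 45.0
stop_bar 0.57 [346.2, 105.2, 367.3, 159.9] [[ 0.674 -0.123  0.033]] [53. 14.] 77.5
stop_bar 0.36 [398.0, 78.3, 418.5, 138.3] [[ 0.739 -0.255  0.019]] [58. 18.] 90.0
stop_bar 0.28 [173.5, 154.4, 196.4, 173.9] [[0.588 0.281 0.055]] [23. 18.] 45.0
stop_bar 0.17 [230.1, 220.1, 251.2, 244.2] [[0.432 0.145 0.045]] [21. 22.] 90.0
board 0.7 [207.5, 100.4, 384.1, 245.7] [[0.571 0.017 0.027]] [123. 157.] 77.9
spool 0.59 [229.6, 219.5, 251.5, 242.3] [[0.431 0.146 0.043]] [22. 20.] 21.8
offcut 0.6 [397.7, 80.0, 418.1, 139.4] [[ 0.737 -0.255  0.019]] [59. 18.] 90.0
offcut 0.52 [354.4, 197.3, 372.9, 219.5] [[ 0.494 -0.139  0.019]] [21. 13.] 78.7
[ 0.41612064 -1.1201675   1.11438885]
{'t': 0.35, 'joints': array([ 9.90765258e-01,  3.26380094e-01, -1.92810195e-01,  1.05195703e+00,
        7.36922164e-06,  1.43659586e+00]), 'qd': array([ 1.66501742e-03, -1.09292621e-03,  4.95293134e-04,  1.27554479e-04,
        6.74106454e-05,  1.27127701e-03]), 'tau': array([ 7.62925254e-06, -4.42861748e+01,  2.62339282e+01,  7.08260603e-03,
       -7.93769027e-05,  1.27660289e-05]), 'ee_pos': array([0.23710268, 0.49616945, 0.24510275]), 'tcp_rot': array([ 2.21073726e-01,  9.75257082e-01, -1.63137449e-04, -6.48015224e-05]), 'contact_force': array([ 0.0291411 , -0.07682761,  0.07078115]), 'torque': array([-0.00463982, -0.02674901, -0.00422368]), 'grasp_force': 0.0, 'grip_width': 0.08513252952423049}
```

Run:
```python
from h import *
s=imaging.snapshot("top"); c=s["color"]
save("crop1.png",cv2.resize(c[85:265,185:435],None,fx=3.2,fy=3.2,interpolation=cv2.INTER_CUBIC))
```

```text
(no output)
```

View pics/top1.png

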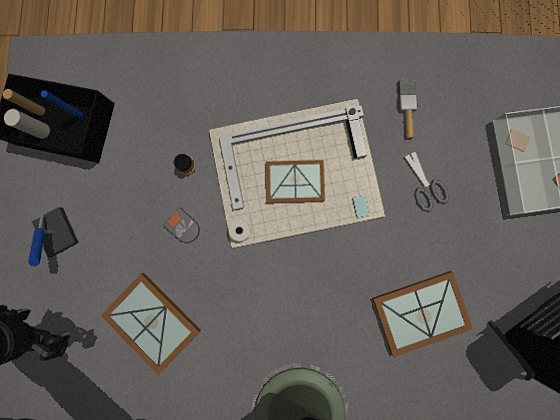

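View pics/crop1.png

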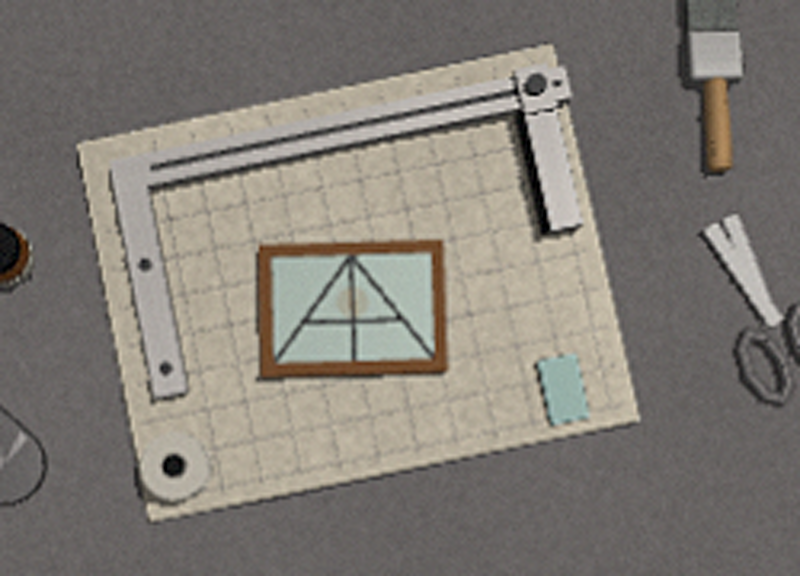

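The panel candidates are at (421,315), (150,322) and (295,180). The last is the one meant: it is the smallest (57x42 px, about 140x100 mm) and it lies on the board. The crop confirms this. The bar is at (357,133), the offcut at (361,207) and the spool at (239,231).

```bash
cat >> h.py <<'E'
from scipy.optimize import least_squares
def fit_rect(s,mask,z,lx,ly,yaw0):
    """fit lx*ly rectangle at height z to mask outline -> x,y,yaw"""
    c=max(cv2.findContours(mask.astype(np.uint8),cv2.RETR_EXTERNAL,cv2.CHAIN_APPROX_NONE)[0],key=cv2.contourArea).reshape(-1,2)
    P=onplane(s,c,z)[:,:2]
    def sd(q):
        d=P-q[:2]; co,si=np.cos(q[2]),np.sin(q[2])
        a=np.abs(np.c_[d[:,0]*co+d[:,1]*si,-d[:,0]*si+d[:,1]*co])-[lx/2,ly/2]
        return np.where((a>0).all(1),np.hypot(*a.T),a.max(1))
    r=least_squares(sd,[*(P.max(0)+P.min(0))/2,yaw0],loss="soft_l1",f_scale=.002)
    return r.x, np.sqrt(np.mean(r.fun**2))
def panel_mask(cam_):
    return finder.masks_of(cam_,"panel")
E
python3 - <<'E'
from h import *
s=imaging.snapshot("top")
b=finder.masks_of("top","board")[0]["mask"]
q,e=fit_rect(s,b,.012,.3,.38,.2); print("board",q.round(4),np.degrees(q[2]),e)
for p in finder.masks_of("top","panel"):
    if p["bbox"][0]>250 and p["bbox"][2]<340:
        for z in (.027,):
            pq,e=fit_rect(s,p["mask"],z,.1,.14,0); print("panel",pq.round(4),np.degrees(pq[2]),e)
B=R.from_euler("z",q[2]).as_matrix()
o=np.array([q[0],q[1],0])
print("panel in board",(B.T@(np.array([*pq[:2],0])-o)).round(4),np.degrees(pq[2]-q[2]))
# overlay check
W=lambda P:np.array(P)@B.T+o
img=cv2.resize(s["color"],None,fx=3,fy=3,interpolation=cv2.INTER_CUBIC)
def poly(P,c):
    cv2.polylines(img,[np.int32((proj(s,P)+.5)*3)],True,c,1)
poly(W([[.15,.19,.012],[.15,-.19,.012],[-.15,-.19,.012],[-.15,.19,.012]]),(255,0,0))
poly(W([[.1,.14,.03],[.1,-.19,.03],[.1,.14,.03],[-.06,.14,.03]]),(0,0,255))
poly(W([[.002,-.08,.035],[.098,-.08,.035],[.098,-.11,.035],[.002,-.11,.035]]),(0,255,0))
C,S=np.cos(pq[2]),np.sin(pq[2])
poly([[pq[0]+a*C-b*S,pq[1]+a*S+b*C,.027] for a,b in [(.05,.07),(.05,-.07),(-.05,-.07),(-.05,.07)]],(255,0,255))
save("ov1.png",img[255:800,555:1305])
# corner-nearby depth check
for n,P in dict(boardmid=[-.1,-.05,.012],strip=[.02,.152,.03],barmid=[.05,-.095,.035],panel=None).items():
    P=W(P) if P is not None else [pq[0],pq[1],.027]
    print(n,pts(s,proj(s,[P]).round()).round(4))
E
```

```text
board [0.577  0.0179 0.215 ] 12.317640465038973 0.008341687155857667
panel [0.5517 0.0181 0.0327] 1.871179306147624 0.001480749859536747
panel in board [-0.0246  0.0056  0.    ] -10.44646115889135
boardmid [[ 0.4898 -0.0529  0.0111]]
strip [[0.5652 0.1702 0.0286]]
barmid [[ 0.6521 -0.0665  0.0125]]
panel [[0.5531 0.0181 0.023 ]]
```

View pics/ov1.png

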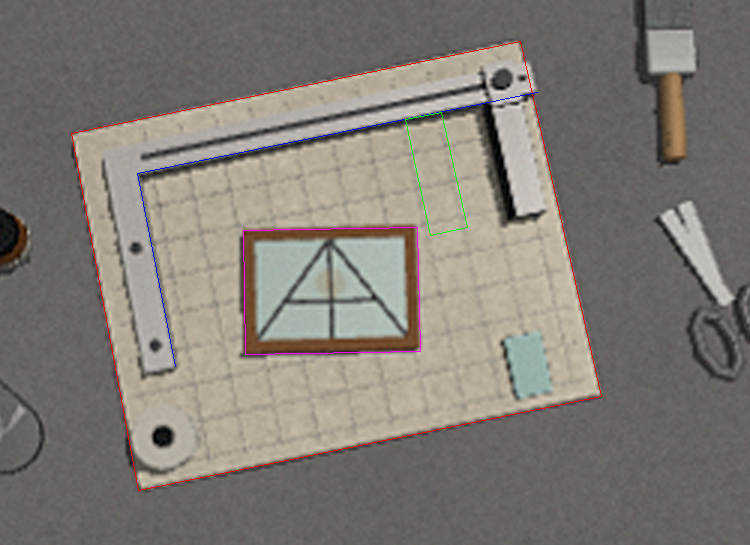

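The outlines fit tightly: board yaw is 12.3°, and the panel in the board frame is at (-25, +6) mm and -10.4°. The bar is parked with its rubber face at y ≈ -150 mm. I'll turn the open fingers parallel to the board's y and come in behind the near long edge.

>>> {"method": "apply_moves", "body": {
  "translation": [
    [0, 0, 0],
    [0, 0, 0],
    [0, 0, 0],
    [0, 0, 0],
    [0, 0, 0],
    [-0.92, -4.43, 0.8],
    [-0.92, -4.43, 0.8],
    [-0.92, -4.43, 0.8],
    [-0.92, -4.43, 0.8],
    [-0.92, -4.43, 0.8],
    [-0.92, -4.43, 0.8],
    [-0.92, -4.43, 0.8],
    [-0.92, -4.43, 0.8],
    [-0.92, -4.43, 0.8],
    [-0.92, -4.43, 0.8],
    [-0.92, -4.43, 0.8],
    [-0.92, -4.43, 0.8],
    [0, 0, 0],
    [0, 0, 0]
  ],
  "rotation": [
    [0, 0, -0.132],
    [0, 0, -0.132],
    [0, 0, -0.132],
    [0, 0, -0.132],
    [0, 0, -0.132],
    [0, 0, 0],
    [0, 0, 0],
    [0, 0, 0],
    [0, 0, 0],
    [0, 0, 0],
    [0, 0, 0],
    [0, 0, 0],
    [0, 0, 0],
    [0, 0, 0],
    [0, 0, 0],
    [0, 0, 0],
    [0, 0, 0],
    [0, 0, 0],
    [0, 0, 0]
  ],
  "hand": [8.5, 8.5, 8.5, 8.5, 8.5, 8.5, 8.5, 8.5, 8.5, 8.5, 8.5, 8.5, 8.5, 8.5, 8.5, 8.5, 8.5, 8.5, 8.5]
}}

```text
t: 2.45
ee_pos: [0.4579, -0.0005, 0.149]
tcp_rot: [-0.106, 0.994, 0.0, -0.0]
contact_force: [-0.7, 0.2, -0.9]
grip_width: 0.0853
grasp_force: 0.0
```

```bash
cat >> h.py <<'E'
O=np.array([.577,.0179,0]); BY=.215; BM=R.from_euler("z",BY).as_matrix()
def tcp():
    st=sensors.read_state(); p=BM.T@(st["ee_pos"]-O); r=R.from_euler("z",-BY)*R.from_quat(st["tcp_rot"])
    y=r.as_matrix()[:,1]
    print("t",round(st["t"],2),"tcp board mm",(p*1000).round(1),"tool y deg in board",np.degrees(np.arctan2(y[1],y[0])).round(2),"tilt",r.as_matrix()[2,2].round(5),"F board",(BM.T@st["contact_force"]).round(2),"w",round(st["grip_width"],4),"j",st["joints"].round(2))
def panel(camera="top"):
    s=imaging.snapshot(camera)
    for p in finder.masks_of(camera,"panel"):
        q,e=fit_rect(s,p["mask"],.027,.1,.14,BY)
        b=BM.T@(np.array([q[0],q[1],0])-O)
        if abs(b[0])<.15 and abs(b[1])<.19: print("panel board mm",(b[:2]*1000).round(1),"yaw",np.degrees(q[2]-BY).round(2),"rms",e.round(4),"p",p["p"])
    return s
E
python3 -c "
from h import *
tcp(); s=panel('wrist'); save('wrist1.png',s['color']); panel('top')"
```

```text
t 2.45 tcp board mm [-120.2    7.4  149. ] tool y deg in board 89.81 tilt -1.0 F board [-0.67  0.34 -0.89] w 0.0853 j [-0.16  0.26 -0.56  0.75  0.   -0.37]
panel board mm [-26.5   8.2] yaw -9.85 rms 0.0019 p 0.9
panel board mm [-42.6  23.9] yaw 82.87 rms 0.0043 p 0.68
```

View pics/wrist1.png

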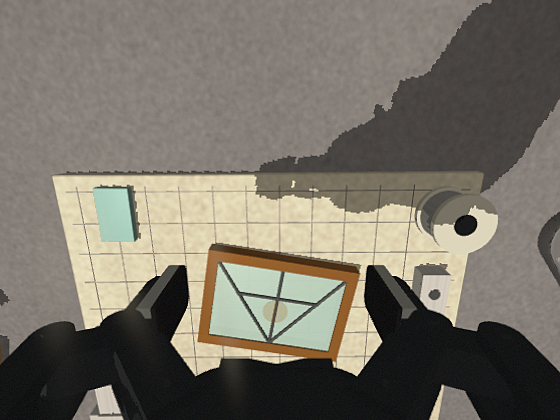

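The wrist view confirms the panel: its near edge is at about row 250, and the offcut (115,213) and spool (465,222) are clear of the fingers. I'll go down, then feel for the board to learn where the fingertips are.

>>> {"method": "apply_moves", "body": {
  "translation": [
    [0, 0, 3.5],
    [0, 0, 3.5],
    [0, 0, 2.5],
    [0, 0, 1.9],
    [0, 0, 0],
    [0, 0, 0.2],
    [0, 0, 0.2],
    [0, 0, 0]
  ],
  "rotation": [
    [0, 0, 0],
    [0, 0, 0],
    [0, 0, 0],
    [0, 0, 0],
    [0, 0, 0],
    [0, 0, 0],
    [0, 0, 0],
    [0, 0, 0]
  ],
  "hand": [8.5, 8.5, 8.5, 8.5, 8.5, 8.5, 8.5, 8.5]
}}

```text
t: 3.45
ee_pos: [0.4588, 0.0004, 0.0321]
tcp_rot: [-0.107, 0.994, -0.0, 0.001]
contact_force: [0.4, -0.2, -0.3]
grip_width: 0.085
grasp_force: 0.0
```

```bash
python3 -c "
from h import *
tcp(); s=imaging.snapshot('side'); 
p=proj(s,[O+BM@[-.12,0,.03]])[0].astype(int); print(p)
c=s['color'][max(p[1]-70,0):p[1]+50,max(p[0]-90,0):p[0]+90]; save('side2.png',cv2.resize(c,None,fx=4,fy=4,interpolation=cv2.INTER_CUBIC))"
```

```text
t 3.45 tcp board mm [-119.2    8.1   32.1] tool y deg in board 89.98 tilt -1.0 F board [ 0.4  -0.24 -0.34] w 0.085 j [-0.16  0.44 -0.69  0.44 -0.   -0.37]
[266 215]
```

View pics/side2.png

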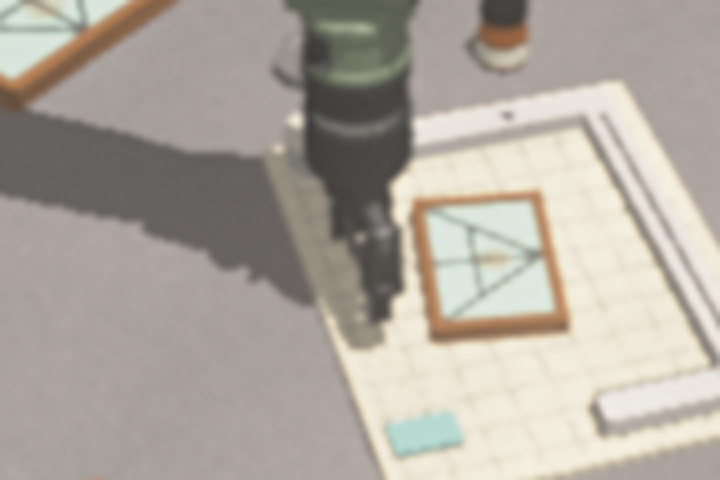

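The side view shows the fingertips above the board just behind the panel, with a shadow gap below them. I'll keep going down slowly.

>>> {"method": "apply_moves", "body": {
  "translation": [
    [0, 0, 0.2],
    [0, 0, 0.2],
    [0, 0, 0.2],
    [0, 0, 0.2],
    [0, 0, 0]
  ],
  "rotation": [
    [0, 0, 0],
    [0, 0, 0],
    [0, 0, 0],
    [0, 0, 0],
    [0, 0, 0]
  ],
  "hand": [8.5, 8.5, 8.5, 8.5, 8.5]
}}

```text
t: 4.0
ee_pos: [0.4577, 0.0003, 0.0229]
tcp_rot: [-0.107, 0.994, 0.0, -0.0]
contact_force: [-0.8, 0.2, 0.7]
grip_width: 0.085
grasp_force: 0.0
```

>>> {"method": "apply_moves", "body": {
  "translation": [
    [0, 0, 0.2],
    [0, 0, 0.2],
    [0, 0, 0]
  ],
  "rotation": [
    [0, 0, 0],
    [0, 0, 0],
    [0, 0, 0]
  ],
  "hand": [8.5, 8.5, 8.5]
}}

```text
t: 4.3
ee_pos: [0.4579, 0.0003, 0.019]
tcp_rot: [-0.107, 0.994, 0.0, -0.0]
contact_force: [0.6, -0.7, 0.3]
grip_width: 0.0851
grasp_force: 0.0
```

>>> {"method": "apply_moves", "body": {
  "translation": [
    [-0.5, 0, 0],
    [-0.5, 0, 0],
    [-0.5, 0, 0],
    [-0.5, 0, 0],
    [-0.5, 0, 0],
    [-0.5, 0, 0],
    [-0.5, 0, 0],
    [-0.5, 0, 0],
    [-0.5, 0, 0],
    [-0.5, 0, 0],
    [-0.5, 0, 0],
    [-0.5, 0, 0]
  ],
  "rotation": [
    [0, 0, 0],
    [0, 0, 0],
    [0, 0, 0],
    [0, 0, 0],
    [0, 0, 0],
    [0, 0, 0],
    [0, 0, 0],
    [0, 0, 0],
    [0, 0, 0],
    [0, 0, 0],
    [0, 0, 0],
    [0, 0, 0]
  ],
  "hand": [8.5, 8.5, 8.5, 8.5, 8.5, 8.5, 8.5, 8.5, 8.5, 8.5, 8.5, 8.5]
}}

```text
t: 5.5
ee_pos: [0.5166, 0.0133, 0.0192]
tcp_rot: [-0.107, 0.994, 0.0, -0.0]
contact_force: [-3.0, -0.1, 2.0]
grip_width: 0.0849
grasp_force: 1.3
```

```bash
python3 -c "
from h import *
tcp(); panel('wrist');panel('top'); panel('side')"
```

```text
t 5.5 tcp board mm [-60.    8.4  19.2] tool y deg in board 89.97 tilt -1.0 F board [-2.95  0.54  2.04] w 0.0849 j [-0.12  0.54 -0.54  0.49  0.   -0.33]
panel board mm [ 9.  28.7] yaw -18.37 rms 0.015 p 0.9
panel board mm [-16.5  26.1] yaw 96.9 rms 0.0034 p 0.37
panel board mm [  65.6 -104.2] yaw -0.69 rms 0.0152 p 0.28
panel board mm [2.2 4.7] yaw 1.91 rms 0.0121 p 0.63
```

The force is only 3 N, and the side view puts the panel at about (2, 5) mm and nearly square. I'll keep pushing.

>>> {"method": "apply_moves", "body": {
  "translation": [
    [-0.5, 0, 0],
    [-0.5, 0, 0],
    [-0.5, 0, 0],
    [-0.5, 0, 0],
    [-0.5, 0, 0],
    [-0.5, 0, 0],
    [-0.5, 0, 0],
    [-0.5, 0, 0],
    [-0.3, 0, 0],
    [0, 0, 0]
  ],
  "rotation": [
    [0, 0, 0],
    [0, 0, 0],
    [0, 0, 0],
    [0, 0, 0],
    [0, 0, 0],
    [0, 0, 0],
    [0, 0, 0],
    [0, 0, 0],
    [0, 0, 0],
    [0, 0, 0]
  ],
  "hand": [8.5, 8.5, 8.5, 8.5, 8.5, 8.5, 8.5, 8.5, 8.5, 8.5]
}}

```text
t: 6.8
ee_pos: [0.5598, 0.0223, 0.0194]
tcp_rot: [-0.107, 0.994, -0.0, 0.001]
contact_force: [-0.5, -0.3, 0.8]
grip_width: 0.0853
grasp_force: 0.0
```

>>> {"method": "apply_moves", "body": {
  "translation": [
    [-0.2, 0, 0],
    [-0.2, 0, 0],
    [0, 0, 0]
  ],
  "rotation": [
    [0, 0, 0],
    [0, 0, 0],
    [0, 0, 0]
  ],
  "hand": [8.5, 8.5, 8.5]
}}

```text
t: 7.1
ee_pos: [0.5627, 0.0231, 0.0193]
tcp_rot: [-0.107, 0.994, 0.0, 0.0]
contact_force: [-1.2, 1.0, 1.1]
grip_width: 0.0845
grasp_force: 0.9
```

```bash
python3 -c "
from h import *
tcp(); panel('side')"
```

```text
t 7.1 tcp board mm [-12.9   8.1  19.3] tool y deg in board 89.95 tilt -1.0 F board [-1.01  1.21  1.06] w 0.0845 j [-0.09  0.6  -0.42  0.56  0.   -0.3 ]
panel board mm [47.8  2.9] yaw 2.04 rms 0.0137 p 0.67
```

>>> {"method": "apply_moves", "body": {
  "translation": [
    [-0.15, 0, 0],
    [-0.15, 0, 0],
    [0, 0, 0]
  ],
  "rotation": [
    [0, 0, 0],
    [0, 0, 0],
    [0, 0, 0]
  ],
  "hand": [8.5, 8.5, 8.5]
}}

```text
t: 7.5
ee_pos: [0.5644, 0.0235, 0.0191]
tcp_rot: [-0.107, 0.994, -0.0, -0.001]
contact_force: [-4.6, -2.1, 2.7]
grip_width: 0.0851
grasp_force: 2.6
```

Contact with the far strip is at about 5 N, with the TCP at x ≈ -11 mm, which matches. Next I'll back off, lift, turn 90° and go to the panel's right side, then look.

>>> {"method": "apply_moves", "body": {
  "translation": [
    [1.5, 0, 0],
    [1.5, 0, 0],
    [0, 0, -3],
    [0, 0, -3],
    [0, 0, 0],
    [0, 0, 0],
    [0, 0, 0],
    [0, 0, 0],
    [0, 0, 0],
    [0, 0, 0],
    [0, 0, 0],
    [0, 0, 0],
    [0, 0, 0],
    [0, 0, 0],
    [0, 0, 0],
    [-3.6, 3.05, 0],
    [-3.6, 3.05, 0],
    [-3.6, 3.05, 0],
    [0, 0, 0]
  ],
  "rotation": [
    [0, 0, 0],
    [0, 0, 0],
    [0, 0, 0],
    [0, 0, 0],
    [0, 0, 0.1428],
    [0, 0, 0.1428],
    [0, 0, 0.1428],
    [0, 0, 0.1428],
    [0, 0, 0.1428],
    [0, 0, 0.1428],
    [0, 0, 0.1428],
    [0, 0, 0.1428],
    [0, 0, 0.1428],
    [0, 0, 0.1428],
    [0, 0, 0.1428],
    [0, 0, 0],
    [0, 0, 0],
    [0, 0, 0],
    [0, 0, 0]
  ],
  "hand": [8.5, 8.5, 8.5, 8.5, 5, 5, 5, 5, 5, 5, 5, 5, 5, 5, 5, 5, 5, 5, 5]
}}

```text
t: 9.4
ee_pos: [0.6549, -0.0731, 0.0798]
tcp_rot: [0.629, 0.777, 0.002, 0.004]
contact_force: [0.2, 0.1, 0.3]
grip_width: 0.0498
grasp_force: 0.0
```

```bash
python3 -c "
from h import *
tcp(); panel('wrist');s=panel('top'); 
save('top3.png',cv2.resize(s['color'][85:265,185:435],None,fx=3.2,fy=3.2,interpolation=cv2.INTER_CUBIC))"
```

```text
t 9.4 tcp board mm [  56.7 -105.6   79.8] tool y deg in board -0.26 tilt -0.99997 F board [0.26 0.09 0.3 ] w 0.0498 j [-0.22  0.66 -0.1   0.81 -0.    1.14]
panel board mm [ 50.2 -42.2] yaw 0.06 rms 0.0143 p 0.94
panel board mm [48.6 16. ] yaw 2.03 rms 0.0109 p 0.98
```

View pics/top3.png

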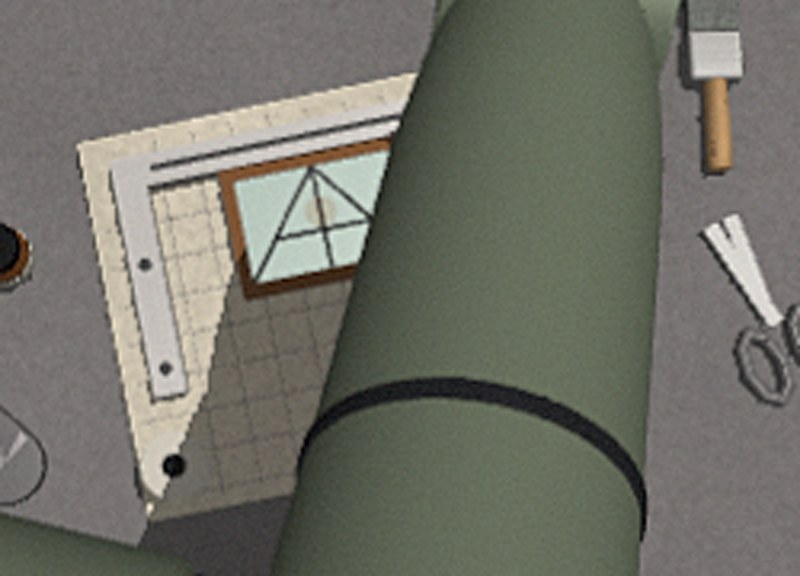

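The panel is flush with the far strip and square, with a gap of about 58 mm to the left strip. The fingers are between the panel and the bar, so I'll lower them and push to +y.

>>> {"method": "apply_moves", "body": {
  "translation": [
    [0, -0.6, 2],
    [0, 0, 2],
    [0, 0, 0.8],
    [0, 0, 0.2],
    [0, 0, 0.2],
    [0, 0, 0]
  ],
  "rotation": [
    [0, 0, 0],
    [0, 0, 0],
    [0, 0, 0],
    [0, 0, 0],
    [0, 0, 0],
    [0, 0, 0]
  ],
  "hand": [5, 5, 5, 5, 5, 5]
}}

```text
t: 10.2
ee_pos: [0.6432, -0.0699, 0.028]
tcp_rot: [0.627, 0.779, 0.0, 0.001]
contact_force: [-0.3, -0.5, -0.3]
grip_width: 0.0502
grasp_force: 0.0
```

```bash
python3 -c "
from h import *
tcp()"
```

```text
t 10.2 tcp board mm [ 46.  -99.9  28. ] tool y deg in board -0.02 tilt -1.0 F board [-0.37 -0.39 -0.26] w 0.0502 j [-0.22  0.7  -0.17  0.7   0.    1.13]
```

>>> {"method": "apply_moves", "body": {
  "translation": [
    [0, 0.4, 0],
    [0.5, 0, 0],
    [0.5, 0, 0],
    [0.5, 0, 0],
    [0.5, 0, 0],
    [0.5, 0, 0],
    [0.5, 0, 0],
    [0.5, 0, 0],
    [0.5, 0, 0],
    [0.5, 0, 0],
    [0.5, 0, 0],
    [0.5, 0, 0],
    [0.5, 0, 0],
    [0.5, 0, 0],
    [0.5, 0, 0],
    [0.5, 0, 0],
    [0.5, 0, 0],
    [0, 0, 0]
  ],
  "rotation": [
    [0, 0, 0],
    [0, 0, 0],
    [0, 0, 0],
    [0, 0, 0],
    [0, 0, 0],
    [0, 0, 0],
    [0, 0, 0],
    [0, 0, 0],
    [0, 0, 0],
    [0, 0, 0],
    [0, 0, 0],
    [0, 0, 0],
    [0, 0, 0],
    [0, 0, 0],
    [0, 0, 0],
    [0, 0, 0],
    [0, 0, 0],
    [0, 0, 0]
  ],
  "hand": [5, 5, 5, 5, 5, 5, 5, 5, 5, 5, 5, 5, 5, 5, 5, 5, 5, 5]
}}

```text
t: 12.0
ee_pos: [0.6294, 0.0101, 0.0273]
tcp_rot: [0.627, 0.779, 0.0, -0.0]
contact_force: [-0.3, 0.5, 0.2]
grip_width: 0.05
grasp_force: 0.0
```

>>> {"method": "apply_moves", "body": {
  "translation": [
    [0.3, 0, 0],
    [0.2, 0, 0],
    [0.2, 0, 0],
    [0, 0, 0]
  ],
  "rotation": [
    [0, 0, 0],
    [0, 0, 0],
    [0, 0, 0],
    [0, 0, 0]
  ],
  "hand": [5, 5, 5, 5]
}}

```text
t: 12.4
ee_pos: [0.628, 0.016, 0.0273]
tcp_rot: [0.627, 0.779, 0.0, -0.0]
contact_force: [0.2, -1.6, 0.6]
grip_width: 0.0499
grasp_force: 0.7
```

```bash
python3 -c "
from h import *
tcp()"
```

```text
t 12.4 tcp board mm [ 49.5 -12.7  27.3] tool y deg in board -0.04 tilt -1.0 F board [-0.18 -1.58  0.65] w 0.0499 j [-0.09  0.68 -0.22  0.67  0.    1.26]
```

>>> {"method": "apply_moves", "body": {
  "translation": [
    [0.15, 0, 0],
    [0.15, 0, 0],
    [0.1, 0, 0],
    [0, 0, 0]
  ],
  "rotation": [
    [0, 0, 0],
    [0, 0, 0],
    [0, 0, 0],
    [0, 0, 0]
  ],
  "hand": [5, 5, 5, 5]
}}

```text
t: 12.8
ee_pos: [0.6277, 0.0186, 0.0273]
tcp_rot: [0.628, 0.779, -0.001, 0.001]
contact_force: [0.1, -5.3, -1.0]
grip_width: 0.05
grasp_force: 2.8
```

```bash
python3 -c "
from h import *
tcp()"
```

```text
t 12.8 tcp board mm [ 49.7 -10.1  27.3] tool y deg in board -0.07 tilt -1.0 F board [-1.08 -5.22 -1.04] w 0.05 j [-0.09  0.68 -0.23  0.67 -0.    1.27]
```

The panel is seated in y (about 5 N at TCP y ≈ -10). I'll lift and move to the near side for a light confirming push in +x.

>>> {"method": "apply_moves", "body": {
  "translation": [
    [-1, 0, 0],
    [-1, 0, 0],
    [0, 0, -3],
    [0, 0, -3],
    [2.5, -2.8, 0],
    [2.5, -2.8, 0],
    [2.5, -2.8, 0],
    [2.5, -2.8, 0],
    [0, 0, 0],
    [0, 0, 0],
    [0, 0, 0],
    [0, 0, 0],
    [0, 0, 0],
    [0, 0, 0],
    [0, 0, 0],
    [0, 0, 0],
    [0, 0, 0],
    [0, 0, 0],
    [0, 0, 0],
    [0, 0, 0]
  ],
  "rotation": [
    [0, 0, 0],
    [0, 0, 0],
    [0, 0, 0],
    [0, 0, 0],
    [0, 0, 0],
    [0, 0, 0],
    [0, 0, 0],
    [0, 0, 0],
    [0, 0, -0.1428],
    [0, 0, -0.1428],
    [0, 0, -0.1428],
    [0, 0, -0.1428],
    [0, 0, -0.1428],
    [0, 0, -0.1428],
    [0, 0, -0.1428],
    [0, 0, -0.1428],
    [0, 0, -0.1428],
    [0, 0, -0.1428],
    [0, 0, -0.1428],
    [0, 0, 0]
  ],
  "hand": [5, 5, 5, 5, 5, 5, 5, 5, 8.5, 8.5, 8.5, 8.5, 8.5, 8.5, 8.5, 8.5, 8.5, 8.5, 8.5, 8.5]
}}

```text
t: 14.8
ee_pos: [0.5011, 0.0739, 0.0874]
tcp_rot: [-0.107, 0.994, 0.0, 0.0]
contact_force: [-0.5, -0.3, 0.1]
grip_width: 0.085
grasp_force: 0.0
```

```bash
python3 -c "
from h import *
tcp(); panel('top'); panel('side')"
```

```text
t 14.8 tcp board mm [-62.2  70.9  87.4] tool y deg in board 89.91 tilt -1.0 F board [-0.51 -0.22  0.08] w 0.085 j [ 0.    0.42 -0.52  0.64  0.   -0.21]
panel board mm [45.8 46.4] yaw -2.23 rms 0.002 p 0.51
panel board mm [  66.7 -103.9] yaw -0.31 rms 0.0147 p 0.2
panel board mm [47.  59.7] yaw -0.87 rms 0.0049 p 0.92
```

>>> {"method": "apply_moves", "body": {
  "translation": [
    [0, -1, 2.5],
    [0, 0, 2.5],
    [0, 0, 1.4],
    [0, 0, 0.4],
    [-0.8, 0, 0],
    [-0.8, 0, 0],
    [-0.8, 0, 0],
    [-0.8, 0, 0],
    [-0.6, 0, 0],
    [-0.6, 0, 0],
    [-0.4, 0, 0],
    [-0.2, 0, 0],
    [-0.2, 0, 0],
    [0, 0, 0]
  ],
  "rotation": [
    [0, 0, 0],
    [0, 0, 0],
    [0, 0, 0],
    [0, 0, 0],
    [0, 0, 0],
    [0, 0, 0],
    [0, 0, 0],
    [0, 0, 0],
    [0, 0, 0],
    [0, 0, 0],
    [0, 0, 0],
    [0, 0, 0],
    [0, 0, 0],
    [0, 0, 0]
  ],
  "hand": [8.5, 8.5, 8.5, 8.5, 8.5, 8.5, 8.5, 8.5, 8.5, 8.5, 8.5, 8.5, 8.5, 8.5]
}}

```text
t: 16.4
ee_pos: [0.5529, 0.0753, 0.019]
tcp_rot: [-0.107, 0.994, -0.0, -0.001]
contact_force: [-2.2, -0.3, 1.1]
grip_width: 0.0852
grasp_force: 0.8
```

```bash
python3 -c "
from h import *
tcp()"
```

```text
t 16.4 tcp board mm [-11.3  61.2  19. ] tool y deg in board 89.96 tilt -1.0 F board [-2.24  0.17  1.07] w 0.0852 j [ 0.    0.59 -0.43  0.55 -0.   -0.21]
```

>>> {"method": "apply_moves", "body": {
  "translation": [
    [-0.15, 0, 0],
    [-0.15, 0, 0],
    [-0.1, 0, 0],
    [0, 0, 0]
  ],
  "rotation": [
    [0, 0, 0],
    [0, 0, 0],
    [0, 0, 0],
    [0, 0, 0]
  ],
  "hand": [8.5, 8.5, 8.5, 8.5]
}}

```text
t: 16.8
ee_pos: [0.5531, 0.0756, 0.0186]
tcp_rot: [-0.107, 0.994, -0.0, -0.004]
contact_force: [-9.8, -3.8, 7.0]
grip_width: 0.0848
grasp_force: 5.3
```

```bash
python3 -c "
from h import *
tcp()"
```

```text
t 16.8 tcp board mm [-11.   61.5  18.6] tool y deg in board 90.0 tilt -0.99997 F board [-10.43  -1.61   7.04] w 0.0848 j [ 0.    0.6  -0.42  0.56 -0.   -0.21]
```

It's flush at about 10 N. I'll back off and go over the bar to a spot behind it.

>>> {"method": "apply_moves", "body": {
  "translation": [
    [1, 0, 0],
    [2, 0, 0],
    [0, 0, -4],
    [0, 0, -4],
    [0, 0, 0],
    [0, 0, 0],
    [0, 0, 0],
    [0, 0, 0],
    [0, 0, 0],
    [0, 0, 0],
    [0, 0, 0],
    [0, 0, 0],
    [0, 0, 0],
    [0, 0, 0],
    [0, 0, 0],
    [0, 0, 0]
  ],
  "rotation": [
    [0, 0, 0],
    [0, 0, 0],
    [0, 0, 0],
    [0, 0, 0],
    [0, 0, 0.1428],
    [0, 0, 0.1428],
    [0, 0, 0.1428],
    [0, 0, 0.1428],
    [0, 0, 0.1428],
    [0, 0, 0.1428],
    [0, 0, 0.1428],
    [0, 0, 0.1428],
    [0, 0, 0.1428],
    [0, 0, 0.1428],
    [0, 0, 0.1428],
    [0, 0, 0]
  ],
  "hand": [8.5, 8.5, 8.5, 8.5, 5, 5, 5, 5, 5, 5, 5, 5, 5, 5, 5, 5]
}}

```text
t: 18.4
ee_pos: [0.5287, 0.0699, 0.0994]
tcp_rot: [0.627, 0.779, 0.001, 0.0]
contact_force: [0.9, -0.4, -0.8]
grip_width: 0.0498
grasp_force: 0.0
```

>>> {"method": "apply_moves", "body": {
  "translation": [
    [-3.95, 1.3, 0],
    [-3.95, 1.3, 0],
    [-3.95, 1.3, 0],
    [-3.95, 1.3, 0],
    [-3.95, 1.3, 0],
    [-3.95, 1.3, 0],
    [-3.95, 1.3, 0],
    [0, 0, 0],
    [0, 0, 0]
  ],
  "rotation": [
    [0, 0, 0],
    [0, 0, 0],
    [0, 0, 0],
    [0, 0, 0],
    [0, 0, 0],
    [0, 0, 0],
    [0, 0, 0],
    [0, 0, 0],
    [0, 0, 0]
  ],
  "hand": [5, 5, 5, 5, 5, 5, 5, 5, 5]
}}

```text
t: 19.3
ee_pos: [0.676, -0.182, 0.0987]
tcp_rot: [0.627, 0.779, 0.0, -0.0]
contact_force: [-0.3, 0.8, -0.5]
grip_width: 0.0498
grasp_force: 0.0
```

```bash
python3 -c "
from h import *
tcp(); s=panel('top'); w=panel('wrist')
a=cv2.resize(s['color'][95:245,195:445],(500,300),interpolation=cv2.INTER_CUBIC)
b=cv2.resize(w['color'],(400,300)); 
T=O+np.array([0,0,0])
save('m4.png',np.vstack([a[:, :], np.hstack([b,np.zeros((300,100,3),np.uint8)])]))"
```

```text
t 19.3 tcp board mm [  54.1 -216.4   98.7] tool y deg in board -0.01 tilt -1.0 F board [-0.17  0.85 -0.52] w 0.0498 j [-0.37  0.71  0.07  0.92  0.    0.99]
panel board mm [47.8 69.5] yaw 0.11 rms 0.0012 p 0.77
```

View pics/m4.png

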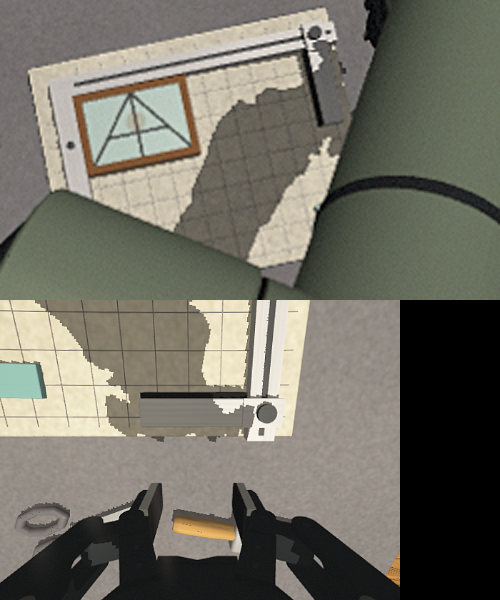

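The panel is flush in the corner: the top-camera fit gives (48, 69.5) mm and 0.1°. The bar is untouched at (322,75), and the brush and scissors are clear of where the fingers will land. I'll go down and push the bar from behind.

>>> {"method": "apply_moves", "body": {
  "translation": [
    [0, -0.4, 3],
    [0, 0, 2.6],
    [0, 0, 1],
    [0, 0, 0],
    [0.8, 0, 0],
    [0.8, 0, 0],
    [0.8, 0, 0],
    [0.8, 0, 0],
    [0.8, 0, 0],
    [0.8, 0, 0],
    [0, 0, 0]
  ],
  "rotation": [
    [0, 0, 0],
    [0, 0, 0],
    [0, 0, 0],
    [0, 0, 0],
    [0, 0, 0],
    [0, 0, 0],
    [0, 0, 0],
    [0, 0, 0],
    [0, 0, 0],
    [0, 0, 0],
    [0, 0, 0]
  ],
  "hand": [5, 5, 5, 5, 5, 5, 5, 5, 5, 5, 5]
}}

```text
t: 20.6
ee_pos: [0.6616, -0.1334, 0.0334]
tcp_rot: [0.627, 0.779, 0.0, -0.0]
contact_force: [0.7, -0.4, -0.3]
grip_width: 0.0501
grasp_force: 0.0
```

```bash
python3 -c "
from h import *
tcp(); panel('top')"
```

```text
t 20.6 tcp board mm [  50.4 -165.9   33.4] tool y deg in board 0.03 tilt -1.0 F board [ 0.63 -0.56 -0.32] w 0.0501 j [-0.31  0.74 -0.07  0.76  0.    1.05]
panel board mm [48.  69.9] yaw 0.34 rms 0.0012 p 0.73
```

>>> {"method": "apply_moves", "body": {
  "translation": [
    [0.8, 0, 0],
    [0.8, 0, 0],
    [0.8, 0, 0],
    [0.8, 0, 0],
    [0.8, 0, 0],
    [0.8, 0, 0],
    [0.8, 0, 0],
    [0.8, 0, 0],
    [0.8, 0, 0],
    [0.8, 0, 0],
    [0.8, 0, 0],
    [0.8, 0, 0],
    [0.6, 0, 0],
    [0.4, 0, 0],
    [0.3, 0, 0],
    [0.2, 0, 0],
    [0.2, 0, 0],
    [0.2, 0, 0],
    [0.1, 0, 0],
    [0, 0, 0]
  ],
  "rotation": [
    [0, 0, 0],
    [0, 0, 0],
    [0, 0, 0],
    [0, 0, 0],
    [0, 0, 0],
    [0, 0, 0],
    [0, 0, 0],
    [0, 0, 0],
    [0, 0, 0],
    [0, 0, 0],
    [0, 0, 0],
    [0, 0, 0],
    [0, 0, 0],
    [0, 0, 0],
    [0, 0, 0],
    [0, 0, 0],
    [0, 0, 0],
    [0, 0, 0],
    [0, 0, 0],
    [0, 0, 0]
  ],
  "hand": [5, 5, 5, 5, 5, 5, 5, 5, 5, 5, 5, 5, 5, 5, 5, 5, 5, 5, 5, 5]
}}

```text
t: 22.7
ee_pos: [0.6374, -0.0214, 0.0333]
tcp_rot: [0.627, 0.779, 0.0, -0.0]
contact_force: [-0.7, -0.9, 0.4]
grip_width: 0.0502
grasp_force: 0.4
```

```bash
python3 -c "
from h import *
tcp()"
```

```text
t 22.7 tcp board mm [ 50.6 -51.3  33.3] tool y deg in board -0.04 tilt -1.0 F board [-0.92 -0.7   0.36] w 0.0502 j [-0.15  0.68 -0.19  0.7   0.    1.21]
```

>>> {"method": "apply_moves", "body": {
  "translation": [
    [0.3, 0, 0],
    [0.3, 0, 0],
    [0.2, 0, 0],
    [0.15, 0, 0],
    [0.1, 0, 0],
    [0.1, 0, 0],
    [0, 0, 0]
  ],
  "rotation": [
    [0, 0, 0],
    [0, 0, 0],
    [0, 0, 0],
    [0, 0, 0],
    [0, 0, 0],
    [0, 0, 0],
    [0, 0, 0]
  ],
  "hand": [5, 5, 5, 5, 5, 5, 5]
}}

```text
t: 23.4
ee_pos: [0.635, -0.0105, 0.0333]
tcp_rot: [0.627, 0.779, -0.0, 0.0]
contact_force: [0.6, -2.2, 0.0]
grip_width: 0.0497
grasp_force: 1.2
```

```bash
python3 -c "
from h import *
tcp()"
```

```text
t 23.4 tcp board mm [ 50.6 -40.1  33.3] tool y deg in board -0.04 tilt -1.0 F board [ 0.15 -2.25  0.03] w 0.0497 j [-0.13  0.68 -0.2   0.69 -0.    1.22]
```

>>> {"method": "apply_moves", "body": {
  "translation": [
    [0.1, 0, 0],
    [0.1, 0, 0],
    [0.1, 0, 0],
    [0, 0, 0]
  ],
  "rotation": [
    [0, 0, 0],
    [0, 0, 0],
    [0, 0, 0],
    [0, 0, 0]
  ],
  "hand": [5, 5, 5, 5]
}}

```text
t: 23.8
ee_pos: [0.635, -0.0104, 0.0334]
tcp_rot: [0.628, 0.778, -0.002, 0.002]
contact_force: [1.5, -9.5, -2.3]
grip_width: 0.0501
grasp_force: 5.0
```

```bash
python3 -c "
from h import *
tcp()"
```

```text
t 23.8 tcp board mm [ 50.6 -40.   33.4] tool y deg in board -0.12 tilt -0.99998 F board [-0.6  -9.62 -2.33] w 0.0501 j [-0.13  0.68 -0.2   0.69 -0.01  1.23]
```

The bar is against the panel: 9.6 N with no further motion. I'll back off, lift away and check.

>>> {"method": "apply_moves", "body": {
  "translation": [
    [-0.5, 0, 0],
    [-1.5, 0, 0],
    [-2, 0, 0],
    [0, 0, -4],
    [0, 0, -4],
    [0, 0, -4],
    [-4, 0, 0],
    [-4, 0, 0],
    [-4, 0, 0],
    [-4, 0, 0],
    [0, 0, 0],
    [0, 0, 0]
  ],
  "rotation": [
    [0, 0, 0],
    [0, 0, 0],
    [0, 0, 0],
    [0, 0, 0],
    [0, 0, 0],
    [0, 0, 0],
    [0, 0, 0],
    [0, 0, 0],
    [0, 0, 0],
    [0, 0, 0],
    [0, 0, 0],
    [0, 0, 0]
  ],
  "hand": [5, 5, 5, 5, 5, 5, 5, 5, 5, 5, 5, 5]
}}

```text
t: 25.0
ee_pos: [0.6763, -0.205, 0.1528]
tcp_rot: [0.629, 0.778, 0.0, -0.0]
contact_force: [0.3, 0.4, -0.7]
grip_width: 0.0502
grasp_force: 0.0
```

```bash
python3 -c "
from h import *
tcp(); s=panel('top'); 
img=cv2.resize(s['color'],None,fx=6,fy=6,interpolation=cv2.INTER_CUBIC)
for P in ([[.1,.14,.027],[.0,.14,.027],[0,0,.027],[.1,0,.027]],[[.002,0,.035],[.098,0,.035],[.098,-.03,.035],[.002,-.03,.035]]):
    cv2.polylines(img,[np.int32((proj(s,O+np.array(P)@BM.T)+.5)*6)],True,(255,0,255),1)
save('fin.png',img[600:1200,1230:2030])"
```

```text
t 25.0 tcp board mm [  49.5 -238.9  152.8] tool y deg in board -0.21 tilt -1.0 F board [ 0.35  0.32 -0.72] w 0.0502 j [-0.4   0.68  0.15  1.04  0.    0.96]
panel board mm [48.  69.2] yaw 0.15 rms 0.0011 p 0.72
```

View pics/fin.png

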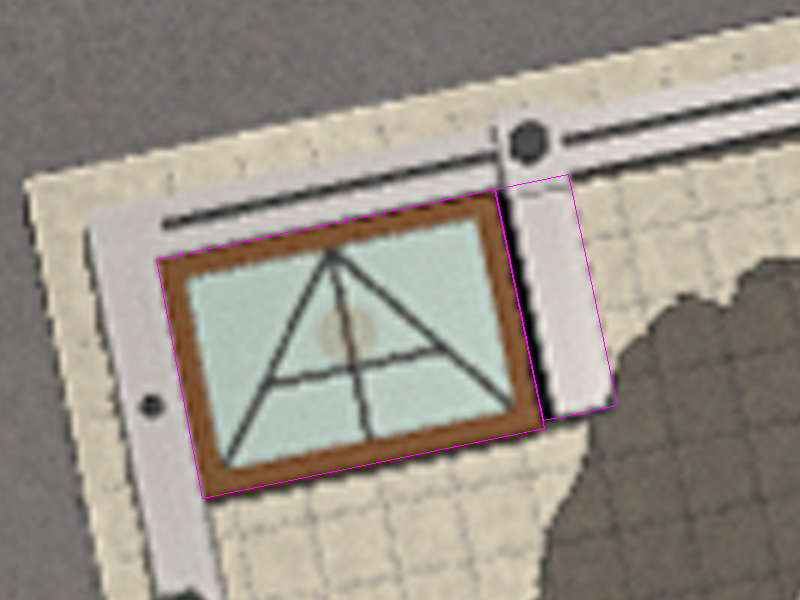

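The panel outline matches the seated pose along both strips, from (158,258) to (543,428). The bar's rubber face (about 520,300) rests against the panel, and the robot is clear. I'm handing the job in.

```bash
python3 -c "
from plant import env
print(env.close_job())"
```

```text
the job is handed in; nothing more can be done
None
```

I handed the job in at about 25 s, with the panel pushed flush into the corner of both strips, the stop bar's rubber face resting against it, and the robot touching nothing; the job gave no verdict back.

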